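# Trim the weigh-cell amplifier to zero with the plastic tuning tool

### The arm

A 6-joint arm with a two-finger parallel gripper is mounted at the origin on a cart in front of the work surface, level with it; the furniture and walls round the work are solid. World frame = base frame: x ahead of the robot, y to its left, z up, the work surface at z = 0. Lengths are in m, angles in rad, forces in N, time in s.
With the tool pointing down it reaches from about 0.425 to 0.95 m from the base axis. Payload 14.7 kg.
Tool frame: the origin (TCP) lies at the very end of the fingers, on their centre line; the grasp point (between the pads) lies 19 mm behind it (ctrl.grasp_offset is the distance from the TCP to the grasp point, in m); z points along the fingers, y is the direction in which the jaws open and shut (so a half turn about z gives the same grasp; the last joint's range is limited). The gripper opens to 85 mm and grips with 20 to 120 N. Pads are 22 mm wide; open, the fingers measure 114 mm over their backs; the gripper's body (76 mm by 85 mm) begins 54 mm behind the grasp point. The pads swing forward as they close: fully open they stand 13 mm farther back than shut.
Start: joints at [-1.171, 0.48, 1.596, -0, 1.065, -0.047], TCP at [0.281, -0.586, 0.211] pointing down, gripper open.
Joint ranges: [-2.75, 2.75], [-0.82, 2.05], [0.23, 2.67], [-1.56, 4.7], [0.09, 2.69], [-2.92, 2.92]. Speed limits (rad/s): [1.89, 1.89, 2.39, 3.01, 3.01, 3.01].

### API

Orientations are given as a 3x3 rotation matrix whose columns are the frame's x, y, z axes.
In Python, from rig import ctrl gives the robot as it stands.
- The arm moves only by the tool drive_tool, never from a script. Its argument "deltas" is one flat list of numbers, 7 for each row, row after row: the opening, from -1 (shut) to 1 (fully open), so that 0 is half open, then the shift along the tool's x, y, z in mm, then the turn, a rotation vector about the tool's x, y, z in rad. In form: [gripper, tx, ty, tz, ax, ay, az, gripper, tx, ty, tz, ax, ay, az, ...]. A call has 1 to 20 rows; each row is the pose to reach, as a shift and turn from the pose commanded when the call began, along the tool's axes at that moment; what a row does not reach only later rows make up. A row lasts 1/10 s, in which the tool goes at most 50 mm and 8.59 degrees, less where a joint would pass 70% of its speed; a pose out of reach is approached as far as the arm can. A call with a gripper value outside its range is refused whole. The fingers move at their own pace and stop on an object; the grip force is fixed at half the most. Time passes only in rows, so rows that repeat a pose let the fingers close. It gives the time, the measured TCP pose, the force and the opening at its end, in the units of the state.
- ctrl.get_obs(): the state, without advancing time (a new reading comes with each control period).
- ctrl.camera(name): name is "side" or "top" or "wrist"; returns (picture, depth): 480x640x3 uint8, red, green, blue; 480x640 float32, m along the optical axis (not along the pixel's ray), 0 where there is no reading.
- ctrl.get_calibration(name): a dict with "fov_y" (degrees; the focal length in pixels is half the picture's height over the tangent of half this angle, whatever the lens; pixels are square), "cx", "cy" (the principal point, pixels), "cam_to_world" (4x4, takes a point from camera to world coordinates); the wrist camera has in their place "mount" (4x4, takes a point from camera to tool coordinates, whose origin is the TCP and whose axes are the flange's). Camera axes: x right, y down, z forward; pixel columns grow to the right and rows downward; lengths in m; the calibration is good to about 2 mm. The wrist camera is an equidistant fisheye: a pixel r from the principal point sees the ray r / f radians off the axis. A picture is of the moment at which its call begins: read the wrist's pose just before it. get_calibration takes no time and is no camera call.
- ctrl.job_done(): hands the job in, once; it reports no verdict.
The state is a dict: "clock": time; "joint_positions": joint angles; "joint_vel": joint speeds; "joint_torque": joint torques, N m; "eef_pos": TCP position; "orientation": TCP orientation; "wrist_force": force on the tool from outside, world axes, zero at the start; "moment": the same for the moment, N m; "grip_width": opening from 0.0 (shut) to 1.0 (fully open).
Only numpy, scipy, OpenCV 4.12 (cv2) and the standard library are available. Lean on these libraries where they do the work, as an engineer would, in place of code of your own. Each camera call takes 0.05 s, during which the arm holds its last target. There are 200 camera calls.

### The job

The pointer of the weigh-cell amplifier has drifted to the left of its zero mark. Take the yellow plastic tuning tool from the stand, set its blade into the slot of the trimmer screw, pressing only lightly, and turn the screw until the pointer rests in the green band in the middle of the scale; then put the yellow tool back upright, fully home in a hole of the stand. Leave the blue tool and the things around the work where they are.

Things in the scene. Friction and masses are not known exactly. Their poses are not given: they have to be found in the camera images.
- amplifier: grey bench amplifier, 156 x 140 mm, fixed to the bench; its low front deck is 40 mm high and carries the trimmer, behind it a sloped meter rises to 90 mm. Origin: centre of its underside; x points to its back, y to its left, z up. The trimmer is delicate: more than 15 N between tool and amplifier (all contacts added up; turning alone takes about 5 N on the slot's sides) damages it.
- trimmer_mouth (a point): centre of the open top of the upright brass trimmer bushing, 62 mm above the bench; outer diameter 20 mm, bore 12 mm. In it lies the 12 mm screw, its face somewhere 7 to 14 mm below the mouth, with one slot across it, 3.6 mm wide, 3.2 mm deep, pointing any way. It does not move up or down. It turns with 0.022 N m; a blade sliding on its face with 4 N does not turn it.
- meter_pointer (a joint): angle of the red meter pointer, rad; 0 is the zero mark, minus is left, plus is right as seen from the front. The green band reaches from -0.1 to +0.1. Turning the screw clockwise seen from above moves the pointer to the right, by 0.6 rad per rad of the screw. The screw stays where it is left.
- tool_stand: grey plastic stand, 60 x 136 x 50 mm (x, y, z), fixed; origin: centre of its underside; three upright blind holes in a row along its y, 42 mm apart, 12.5 mm wide and 47 mm deep.
- stand_hole_1 (a point): centre of the mouth of the hole at -y of the stand, on its top face.
- stand_hole_2 (a point): centre of the mouth of the middle hole of the stand, on its top face; it is empty at the start.
- stand_hole_3 (a point): centre of the mouth of the hole at +y of the stand, on its top face.
- yellow_tool: plastic tuning tool with yellow handle, 114 mm long, about 35 g, standing blade down in an outer hole of the stand. Origin: middle of the blade's lower end; z up along the tool. Flange 20 mm in diameter at z 45 to 48 mm, which rests on the stand; above it the flat-sided handle, 16 mm (x) by 12 mm (y), z 48 to 112 mm.
- blade_tip (a point): middle of the lower end of the yellow tool's blade (the tool's origin); axes as the tool's. The blade is 9 mm wide (x), 1.6 mm thick (y), 5 mm long; above it the white shank, tapered from 9 to 11 mm in diameter within 2.5 mm, then 11 mm up to the flange.
- blue_tool: the same tool with a blue handle and a hexagon end, standing in the other outer hole; does not fit the slot. Not needed.
- weight_200g: steel 200 g knob weight, 30 mm across, 52 mm high, standing loose on the bench between amplifier and stand; origin: centre of its underside.
- vial: small vial with blue cap, 25 mm across, 54 mm high, standing loose on the bench at the left; origin: centre of its underside.
- jar_cap: white plastic jar cap, 72 mm across, 17 mm high, lying loose on the bench at the right; origin: centre of its underside.
Not all that is in view belongs to the job. Of the things that look like the yellow_tool, the largest one is meant.

How it is judged:
On the way, in this order (a step that is already met when the one before it is completed fails the run):
1. the yellow tool is drawn out of the stand (z of blade_tip in the frame of tool_stand above 0.055 m), for 0.1 s.
2. with the blade in the trimmer, the pointer stands in the green band (z of blade_tip in the frame of trimmer_mouth below -0.006 m and horizontal distance between blade_tip and trimmer_mouth below 0.003 m and value of joint meter_pointer between -0.1 and 0.1 rad), for 0.1 s.
At the end, for the whole second after the job is handed in: The pointer rests in the green band (within 0.1 rad of zero) and the yellow tool stands upright (within 0.1 rad), at rest and released, down to its flange (within 3 mm) in any hole of the stand (value of joint meter_pointer between -0.1 and 0.1 rad and angle between yellow_tool's own z axis and vertical below 0.1 rad and z of blade_tip in the frame of tool_stand below 0.008 m and (horizontal distance between yellow_tool and stand_hole_1 below 0.005 m or horizontal distance between yellow_tool and stand_hole_2 below 0.005 m or horizontal distance between yellow_tool and stand_hole_3 below 0.005 m) and linear speed of yellow_tool below 0.02 m/s); the robot touches nothing.
It fails at once if the tool is pressed against the amplifier with more than 15 N (contact force between yellow_tool and amplifier above 15 N).
It fails at once if the blue tool is moved from its hole (distance of blue_tool from where it was at the start of the episode above 0.015 m).
It fails at once if the weight, the vial or the jar cap is moved by more than 15 mm (distance of any of weight_200g, vial, jar_cap from where it was at the start of the episode above 0.015 m).
It also fails if it takes over 72 s, if anything falls off the work surface, if the arm or the gripper's body presses on something with over 40 N, if the wrist force passes 120 N, or if a joint passes its speed limit or range.

## Working session

There is one attempt and no reset: what is moved stays moved. The work goes in short steps, Python scripts to look and compute and a tool call to move; the robot and the scene stay as the last step left them, time stands still between calls to the robot, and variables do not carry over. Pictures are saved under pics/ and viewed, about 8 in all and at most 12, crops included, and the job is handed in when it is done.

Besides the shell and the picture viewer there is one more tool, called after "Emit:" as name(argument=value, ...) on one line, values as JSON. drive_tool: Moves the arm, as the interface text tells. Its arguments: {"type":"object","properties":{"deltas":{"type":"array"}},"required":["deltas"]}

```bash
mkdir -p pics
cat > h.py <<'E'
import numpy as np, cv2
from rig import ctrl
def w(px,d,c):
    f=240/np.tan(np.radians(c['fov_y'])/2)
    px=np.atleast_2d(px).astype(float); d=np.atleast_1d(d)
    p=np.c_[(px[:,0]-c['cx'])/f*d,(px[:,1]-c['cy'])/f*d,d]
    T=np.array(c['cam_to_world']); return p@T[:3,:3].T+T[:3,3]
def wmap(d,c):
    v,u=np.mgrid[:480,:640]
    return w(np.c_[u.ravel(),v.ravel()],d.ravel(),c).reshape(480,640,3)
E
python3 - <<'E'
from h import *
for n in ['top','side']:
    p,d=ctrl.camera(n); np.savez(n+'0.npz',p=p,d=d); cv2.imwrite(f'pics/{n}0.png',p[:,:,::-1])
    print(n,ctrl.get_calibration(n))
print(ctrl.get_calibration('wrist'))
print(ctrl.get_obs())
E
```

```text
top {'fov_y': 53.5816674359802, 'cx': 321.1140291543276, 'cy': 243.1855195022453, 'cam_to_world': array([[ 5.41252596e-06, -9.91066573e-01,  1.33368089e-01,
         4.00829866e-01],
       [-9.99737220e-01,  3.05191287e-03,  2.27195272e-02,
        -7.49441240e-02],
       [-2.29235918e-02, -1.33333166e-01, -9.90806124e-01,
         1.18808492e+00],
       [ 0.00000000e+00,  0.00000000e+00,  0.00000000e+00,
         1.00000000e+00]])}
side {'fov_y': 51.814614338901386, 'cx': 318.7484747701362, 'cy': 243.50101206796816, 'cam_to_world': array([[-0.99951658,  0.00916768,  0.02970786,  0.48232408],
       [-0.02432093,  0.3646843 , -0.93081355,  1.03226495],
       [-0.01936739, -0.9310861 , -0.36428503,  0.49356556],
       [ 0.        ,  0.        ,  0.        ,  1.        ]])}
{'fov_y': 65.70646984690485, 'cx': 321.1451296018794, 'cy': 236.83817247127604, 'mount': array([[-9.50452197e-04, -9.47434349e-01, -3.19948825e-01,
         8.29274754e-02],
       [ 9.99999136e-01, -1.19094033e-03,  5.55983925e-04,
         1.63721146e-03],
       [-9.07798229e-04, -3.19948021e-01,  9.47434663
[... 243 characters left out ...]
092e+00, -4.66410910e-02]), 'joint_vel': array([ 9.79035623e-05, -2.35287642e-03,  2.31896267e-04,  1.32891368e-03,
       -6.92443838e-04, -1.32650160e-03]), 'joint_torque': array([ 3.36948600e-03, -9.52248716e+01, -4.31041467e+01,  1.33065387e-04,
        5.31032594e-03, -4.27392607e-06]), 'eef_pos': array([ 0.28071428, -0.58585911,  0.21064411]), 'orientation': array([[ 9.01834293e-01,  4.32081883e-01, -3.93412771e-04],
       [ 4.32082058e-01, -9.01833789e-01,  9.55433127e-04],
       [ 5.80324151e-05, -1.03162896e-03, -9.99999466e-01]]), 'wrist_force': array([-0.33005008, -0.29198391, -0.19987945]), 'moment': array([0.01409668, 0.04822568, 0.02011069]), 'grip_width': 0.9979142565799238}
```

View pics/top0.png

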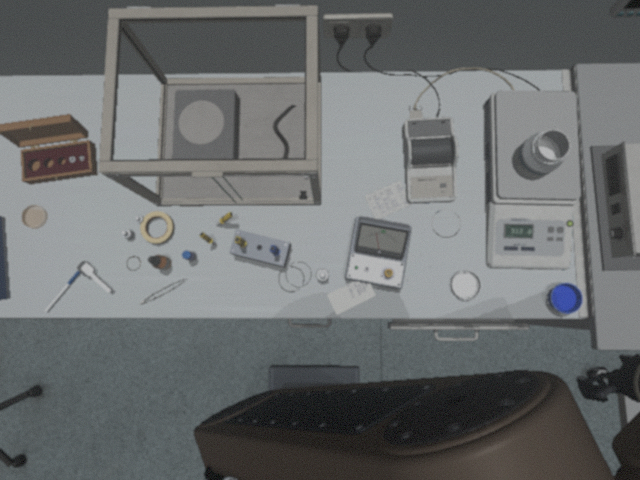

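View pics/side0.png

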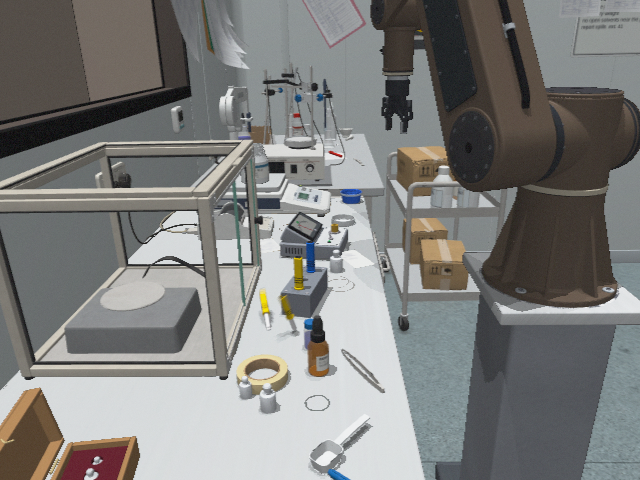

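Top view: stand at (261,248), with the yellow tool at (241,240) and the blue one at (276,252). The amplifier is at (378,252), its brass bushing at (388,273). Yellow candidates are (241,240) in the stand, (227,218) lying down, and (207,239) short. The one standing in the stand fits the description. I'll confirm this in a crop and measure.

Run:
```python
from h import *
z=np.load('top0.npz');p,d=z['p'],z['d'];c=ctrl.get_calibration('top');W=wmap(d,c)
def rect(n,u0,u1,v0,v1,lo,hi):
    m=np.zeros((480,640),bool);m[v0:v1,u0:u1]=1
    m&=(W[...,2]>lo)&(W[...,2]<hi)&(d>0)
    q=W[m]; print(n,len(q),'z',np.median(q[:,2]),'med',q.mean(0),'rect',cv2.minAreaRect((q[:,:2]*1000).astype(np.float32)))
rect('stand',222,300,222,275,.043,.056)
rect('deck',340,415,250,295,.035,.046)
rect('amp',340,415,210,295,.034,.1)
rect('bush',378,400,262,285,.055,.075)
rect('yel',228,252,225,252,.09,.13)
rect('blue',262,290,236,262,.09,.13)
rect('wt',314,332,266,286,.03,.06)
rect('bench',330,420,100,200,-.02,.02)
a=cv2.resize(p[200:300,190:420],None,fx=3.4,fy=3.4,interpolation=cv2.INTER_CUBIC)
s=np.load('side0.npz')['p'];b=cv2.resize(s[210:340,230:390],None,fx=2,fy=2,interpolation=cv2.INTER_CUBIC)
o=np.zeros((600,782,3),np.uint8);o[:a.shape[0],:a.shape[1]]=a;o[340:600,:320]=b
cv2.imwrite('pics/c1.png',o[:,:,::-1])
```

```text
stand 1218 z 0.04952471933750424 med [0.54305334 0.09903323 0.04957012] rect ((544.1138305664062, 100.485107421875), (136.5286102294922, 60.24293899536133), 75.91619873046875)
deck 1611 z 0.0403466631963143 med [ 0.49174791 -0.18088925  0.04036703] rect ((503.49700927734375, -182.7644805908203), (140.112060546875, 95.56493377685547), 79.891845703125)
amp 3702 z 0.05052282842380584 med [ 0.53103107 -0.18668089  0.05486358] rect ((533.3696899414062, -188.24729919433594), (140.0501251220703, 156.29124450683594), 79.6272201538086)
bush 38 z 0.06068720055440113 med [ 0.48161513 -0.20853047  0.06126987] rect ((481.92681884765625, -208.56837463378906), (17.011760711669922, 16.876554489135742), 87.23696899414062)
yel 53 z 0.11537229290953754 med [0.55307572 0.13982829 0.11218091] rect ((553.9124755859375, 141.120849609375), (11.458322525024414, 15.257923126220703), 74.16085815429688)
blue 49 z 0.11634140768210921 med [0.53261982 0.05881614 0.11323523] rect ((533.561279296875, 59.68470764160156), (11.598185539245605, 16.204309463500977), 75.05767822265625)
wt 117 z 0.035089018224967905 med [ 0.47851411 -0.05176005  0.03932423] rect ((478.20318603515625, -51.82685852050781), (29.068758010864258, 26.792194366455078), 0.28988420963287354)
bench 7673 z -0.000297825318564815 med [ 8.07150780e-01 -1.69341286e-01 -1.19405125e-04] rect ((805.9288330078125, -187.32614135742188), (233.65225219726562, 272.51666259765625), 89.76423645019531)
```

View pics/c1.png

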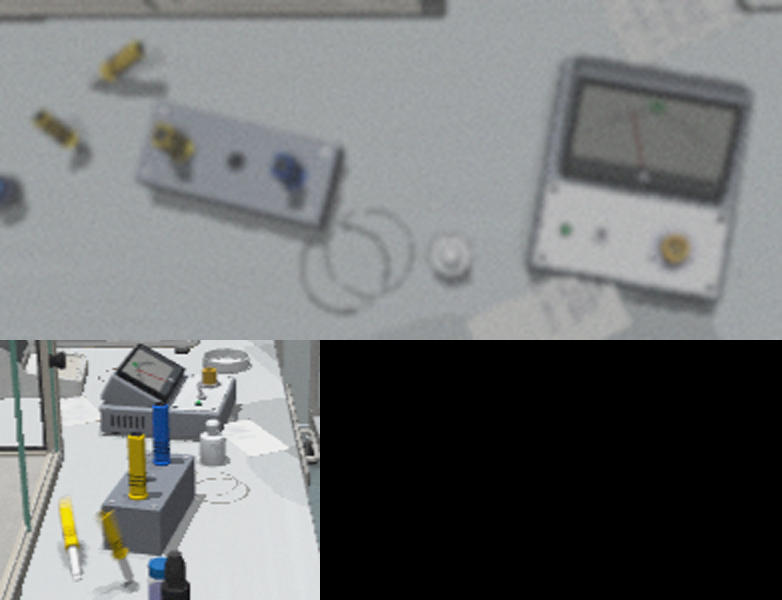

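The crop confirms it. The full-size yellow-handled tool stands upright at the left end of the stand, and the other two are smaller ones lying on the bench. The pointer is left of the green mark. First I'll move the wrist camera above the trimmer to see the slot.

Emit:
drive_tool(deltas=[1, 261, -253, 90, 0, 0, 0, 1, 261, -253, 90, 0, 0, 0, 1, 261, -253, 90, 0, 0, 0, 1, 261, -253, 90, 0, 0, 0, 1, 261, -253, 90, 0, 0, 0, 1, 261, -253, 90, 0, 0, 0, 1, 261, -253, 90, 0, 0, 0, 1, 261, -253, 90, 0, 0, 0, 1, 261, -253, 90, 0, 0, 0, 1, 261, -253, 90, 0, 0, 0, 1, 261, -253, 90, 0, 0, 0, 1, 261, -253, 90, 0, 0, 0, 1, 261, -253, 90, 0, 0, 0, 1, 261, -253, 90, 0, 0, 0])

```text
clock: 1.5
eef_pos: [0.4068, -0.2458, 0.1213]
orientation: [[0.902, 0.431, 0.0], [0.431, -0.902, -0.0], [0.0, 0.0, -1.0]]
wrist_force: [0.0, 0.1, 0.0]
grip_width: 1.004
```

```bash
cat >> h.py <<'E'
def wrist(n):
    o=ctrl.get_obs();p,d=ctrl.camera('wrist');c=ctrl.get_calibration('wrist')
    T=np.eye(4);T[:3,:3]=o['orientation'];T[:3,3]=o['eef_pos'];T=T@np.array(c['mount'])
    np.savez(n+'.npz',p=p,d=d,T=T);return p,d,T,o
def wproj(P,T):
    c=ctrl.get_calibration('wrist');f=240/np.tan(np.radians(c['fov_y'])/2)
    q=(np.atleast_2d(P)-T[:3,3])@T[:3,:3];r=np.hypot(q[:,0],q[:,1]);th=np.arctan2(r,q[:,2])
    return np.c_[c['cx']+f*th*q[:,0]/r,c['cy']+f*th*q[:,1]/r]
def wray(px,T,z):  # intersect pixel rays with plane z
    c=ctrl.get_calibration('wrist');f=240/np.tan(np.radians(c['fov_y'])/2)
    px=np.atleast_2d(px).astype(float)-[c['cx'],c['cy']];r=np.linalg.norm(px,axis=1)+1e-9;th=r/f
    k=np.c_[px/r[:,None]*np.sin(th)[:,None],np.cos(th)]@T[:3,:3].T
    return T[:3,3]+k*((z-T[2,3])/k[:,2])[:,None]
E
python3 - <<'E'
from h import *
p,d,T,o=wrist('w1');print(o['eef_pos'],o['wrist_force'],T[:3,3])
u=wproj([.482,-.2086,.062],T)[0];print(u)
u=u.round().astype(int);x0,y0=max(u[0]-50,0),max(u[1]-38,0)
a=cv2.resize(p[y0:y0+76,x0:x0+100],None,fx=6,fy=6,interpolation=cv2.INTER_CUBIC);print(x0,y0)
cv2.imwrite('pics/w1.png',a[:,:,::-1])
E
```

```text
[ 0.40677808 -0.24580771  0.12128515] [0.00567017 0.09049615 0.02201494] [ 0.48227992 -0.2115003   0.28405001]
[316.05348315 114.17361507]
266 76
```

View pics/w1.png

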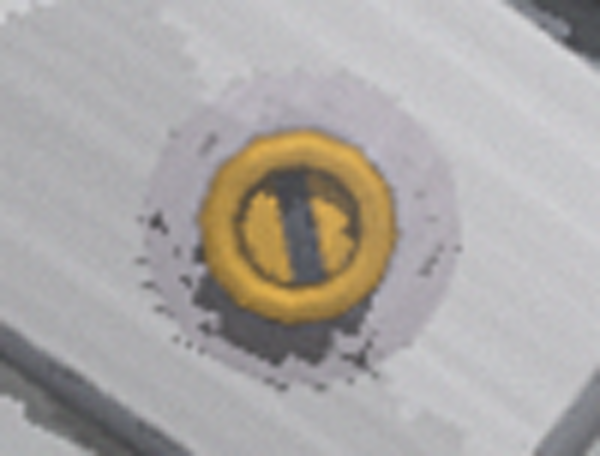

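The picture shows the brass bushing centred at crop (299,226), with the dark slot running from (290,180) to (312,282). Now I'll work out its world position and angle, the depth of the face, and the pointer angle.

Run:
```python
from h import *
z=np.load('w1.npz');p,d,T=z['p'],z['d'],z['T']
P=lambda x,y:[266+(x+.5)/6-.5,76+(y+.5)/6-.5]
hsv=cv2.cvtColor(p,cv2.COLOR_RGB2HSV)
b=cv2.inRange(hsv,(12,110,60),(35,255,255));b[:70]=0;b[145:]=0;b[:,:260]=0;b[:,370:]=0
cs,_=cv2.findContours(b,cv2.RETR_EXTERNAL,cv2.CHAIN_APPROX_NONE);c=max(cs,key=cv2.contourArea)
print('ellipse',cv2.fitEllipse(c))
q=wray(c[:,0],T,.062)[:,:2].astype(np.float32)
print('outer circle mm',cv2.fitEllipse(q*1000))
# inner bore edge estimate from crop: manual
s=wray([P(290,180),P(312,282),P(299,226)],T,.051);print(s)
v=s[1]-s[0];print('slot yaw deg',np.degrees(np.arctan2(v[1],v[0]))%180)
print('depth-derived z round the bushing:')
g=wproj([[s[2,0],s[2,1],.051]],T)[0].round().astype(int)
# convert depth: along optical axis
c_=ctrl.get_calibration('wrist');f=240/np.tan(np.radians(c_['fov_y'])/2)
vv,uu=np.mgrid[:480,:640];x=uu-c_['cx'];y=vv-c_['cy'];r=np.hypot(x,y)+1e-9;th=r/f
k=np.stack([x/r*np.tan(th),y/r*np.tan(th),np.ones_like(r)],-1)*d[...,None]
W=k@T[:3,:3].T+T[:3,3]
print((W[g[1]-17:g[1]+18:2,g[0]-17:g[0]+18:2,2]*1000).round().astype(int))
red=cv2.inRange(hsv,(0,90,50),(8,255,255))|cv2.inRange(hsv,(172,90,50),(180,255,255))
gr=cv2.inRange(hsv,(45,70,40),(85,255,255))
for n,m in(('red',red),('green',gr)):
    nn,l,st,ce=cv2.connectedComponentsWithStats(m)
    for i in range(1,nn):
        if st[i,4]>8: print(n,st[i],ce[i],np.median(W[l==i],0))
np.save('W1.npy',W)
cv2.imwrite('pics/w1full.png',p[:,:,::-1])
```

```text
ellipse ((315.1761779785156, 113.4310531616211), (30.6507625579834, 31.12268829345703), 66.56446075439453)
outer circle mm ((482.1805114746094, -207.9381561279297), (18.18679428100586, 18.408981323242188), 90.4258804321289)
[[ 0.48629282 -0.20495642  0.051     ]
 [ 0.47762624 -0.21157231  0.051     ]
 [ 0.48234173 -0.20785334  0.051     ]]
slot yaw deg 37.35734933238456
depth-derived z round the bushing:
[[ 41  42  41  44  44  45  44  44  44  44  44  44  45  46  44  44  44  42]
 [ 41  43  45  44  45  62  62  62  62  62  61  62  43  44  44  42  44  42]
 [ 41  41  44  44  62  62  63  61  62  63  63  62  62  62  44  44  45  40]
 [ 42  45  44  62  62  61  62  62  62  62  61  61  62  62  62  43  44  44]
 [ 44  44  61  62  62  61  62  60  53  47  62  61  62  61  61  62  43  45]
 [ 44  60  61  63  62  62  49  47  48  48  51  52  56  62  63  61  63  43]
 [ 43  60  62  62  62  46  50  47  45  47  51  50  51  61  63  62  63  44]
 [ 45  62  62  63  61  50  51  47  49  46  50  51  51  49  64  62  61  44]
 [ 46  63  62  62  55  50  52  51  48  47  52  49  49  50  62  62  63  44]
 [ 43  62  62  64  56  50  50  50  47  48  48  50  51  51  62  62  62  45]
 [ 44  62  62  63  61  51  49  51  47  47  48  50  50  51  61  62  61  43]
 [ 44  61  62  62  61  50  49  50  47  48  46  51  51  51  62  61  62  44]
 [ 44  61  63  62  61  61  51  49  47  48  47  47  50  63  63  62  44  43]
 [ 44  44  61  61  63  61  62  50  50  47  47  44  62  63  61  62  44  45]
 [ 44  45  43  60  62  62  62  61  61  62  61  61  63  61  63  45  43  44]
 [ 42  44  44  45  62  61  62  62  62  62  62  62  62  62  45  43  44  40]
 [ 41  43  45  46  44  44  61  63  62  61  62  62  61  45  44  44  44 284]
 [ 41  41  45  46  45  45  44  44  44  45  44  43  45  44  45  45  42  43]]
red [323   0   6  18  41] [325.6097561    8.63414634] [ 0.54298871 -0.18567995  0.06158193]
green [214  44  10  10  78] [218.75641026  48.8974359 ] [ 0.49604433 -0.13294242  0.04625501]
```

Slot yaw is about 37.4°, the face is at z≈0.0505 and the slot floor at z≈0.047. Next I'll bring the camera over the yellow tool.

Emit:
drive_tool(deltas=[1, 235, -338, -39, 0, 0, 0.691, 1, 235, -338, -39, 0, 0, 0.691, 1, 235, -338, -39, 0, 0, 0.691, 1, 235, -338, -39, 0, 0, 0.691, 1, 235, -338, -39, 0, 0, 0.691, 1, 235, -338, -39, 0, 0, 0.691, 1, 235, -338, -39, 0, 0, 0.691, 1, 235, -338, -39, 0, 0, 0.691, 1, 235, -338, -39, 0, 0, 0.691, 1, 235, -338, -39, 0, 0, 0.691, 1, 235, -338, -39, 0, 0, 0.691, 1, 235, -338, -39, 0, 0, 0.691, 1, 235, -338, -39, 0, 0, 0.691, 1, 235, -338, -39, 0, 0, 0.691])

```text
clock: 2.95
eef_pos: [0.4727, 0.1598, 0.1601]
orientation: [[0.97, -0.244, -0.0], [-0.244, -0.97, -0.0], [-0.0, 0.0, -1.0]]
wrist_force: [-0.4, -0.2, -0.3]
grip_width: 1.003
```

Run:
```python
from h import *
p,d,T,o=wrist('w2');print(o['eef_pos'],T[:3,3])
u=wproj([.554,.141,.117],T)[0];print(u)
x0,y0=max(int(u[0])-65,0),max(int(u[1])-50,0);print(x0,y0)
a=cv2.resize(p[y0:y0+100,x0:x0+130],None,fx=5,fy=5,interpolation=cv2.INTER_CUBIC)
cv2.imwrite('pics/w2.png',a[:,:,::-1])
hsv=cv2.cvtColor(p,cv2.COLOR_RGB2HSV);b=cv2.inRange(hsv,(20,110,60),(35,255,255))
n,l,st,ce=cv2.connectedComponentsWithStats(b)
for i in range(1,n):
    if st[i,4]>60:
        q=wray(np.argwhere(l==i)[:,::-1],T,.115)[:,:2].astype(np.float32)*1000
        print(st[i],ce[i],cv2.minAreaRect(q))
```

```text
[0.47268491 0.15983353 0.16010558] [0.55384821 0.13860929 0.32283426]
[316.39500385 116.69839766]
251 66
[250  19  61  43 856] [280.91121495  38.6296729 ] ((602.2133178710938, 149.0813751220703), (9.531513214111328, 34.37559509277344), 15.175832748413086)
[139  81  52  39 709] [162.98166432  98.85895628] ((590.4420166015625, 223.6907958984375), (35.18071746826172, 9.415828704833984), 40.482601165771484)
[302 103  27  28 365] [315.31780822 116.47945205] ((554.302734375, 141.73890686035156), (14.302573204040527, 15.119328498840332), 75.5514144897461)
```

View pics/w2.png

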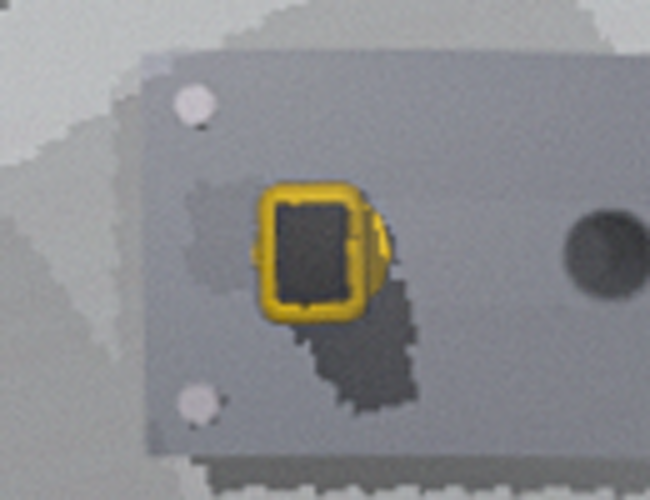

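The handle is axis-aligned with the gripper and centred at crop (312,252), so the offset is +83 in x and -3 in y. Moving in to grasp.

Emit:
drive_tool(deltas=[1, 50, -2, 0, 0, 0, 0, 1, 83, -3, 0, 0, 0, 0, 1, 83, -3, 10, 0, 0, 0, 1, 83, -3, 40, 0, 0, 0, 1, 83, -3, 70, 0, 0, 0, 1, 83, -3, 92, 0, 0, 0, 1, 83, -3, 92, 0, 0, 0, 1, 83, -3, 92, 0, 0, 0, -0.5, 83, -3, 92, 0, 0, 0, -1, 83, -3, 92, 0, 0, 0, -1, 83, -3, 92, 0, 0, 0, -1, 83, -3, 92, 0, 0, 0, -1, 83, -3, 92, 0, 0, 0, -1, 83, -3, 92, 0, 0, 0, -1, 83, -3, 92, 0, 0, 0, -1, 83, -3, 92, 0, 0, 0])

```text
clock: 4.6
eef_pos: [0.5542, 0.144, 0.0686]
orientation: [[0.97, -0.242, 0.0], [-0.242, -0.97, 0.0], [0.0, -0.0, -1.0]]
wrist_force: [-0.8, -0.5, 7.0]
grip_width: 0.126
```

Emit:
drive_tool(deltas=[-1, 0, 0, -15, 0, 0, 0, -1, 0, 0, -40, 0, 0, 0, -1, 0, 0, -75, 0, 0, 0, -1, 0, 0, -110, 0, 0, 0, -1, 0, 0, -140, 0, 0, 0, -1, 0, 0, -140, 0, 0, 0, -1, 0, 0, -140, 0, 0, 0])

```text
clock: 5.3
eef_pos: [0.5543, 0.144, 0.2087]
orientation: [[0.97, -0.242, 0.001], [-0.242, -0.97, 0.0], [0.001, -0.001, -1.0]]
wrist_force: [0.1, -0.1, -0.2]
grip_width: 0.131
```

Emit:
drive_tool(deltas=[-1, 15, 359, 0, 0, 0, -0.897, -1, 15, 359, 0, 0, 0, -0.897, -1, 15, 359, 0, 0, 0, -0.897, -1, 15, 359, 0, 0, 0, -0.897, -1, 15, 359, 0, 0, 0, -0.897, -1, 15, 359, 0, 0, 0, -0.897, -1, 15, 359, 0, 0, 0, -0.897, -1, 15, 359, 0, 0, 0, -0.897, -1, 15, 359, 0, 0, 0, -0.897, -1, 15, 359, 0, 0, 0, -0.897, -1, 15, 359, 0, 0, 0, -0.897, -1, 15, 359, 0, 0, 0, -0.897, -1, 15, 359, 0, 0, 0, -0.897, -1, 15, 359, 40, 0, 0, -0.897, -1, 15, 359, 60, 0, 0, -0.897, -1, 15, 359, 60, 0, 0, -0.897, -1, 15, 359, 60, 0, 0, -0.897])

```text
clock: 7.0
eef_pos: [0.4821, -0.2076, 0.1486]
orientation: [[0.794, 0.608, -0.0], [0.608, -0.794, 0.0], [-0.0, -0.0, -1.0]]
wrist_force: [0.3, -0.5, 0.7]
grip_width: 0.125
```

Run:
```python
from h import *
p,d,T,o=wrist('w3');print(o['eef_pos'],o['orientation'][:,0])
e=o['eef_pos'];print('tip pred',wproj([e[0],e[1],e[2]-.0635],T),'bush pred',wproj([.4822,-.2079,.062],T))
cv2.imwrite('pics/w3.png',cv2.resize(p[140:320,220:420],None,fx=3.3,fy=3.3,interpolation=cv2.INTER_CUBIC)[:,:,::-1])
s,ds=ctrl.camera('side');np.savez('s3.npz',p=s,d=ds)
```

```text
[ 0.48210638 -0.20759085  0.14857763] [ 7.93889589e-01  6.08061925e-01 -1.29559202e-04]
tip pred [[318.33307055 245.78444465]] bush pred [[318.97765624 234.73597586]]
```

View pics/w3.png

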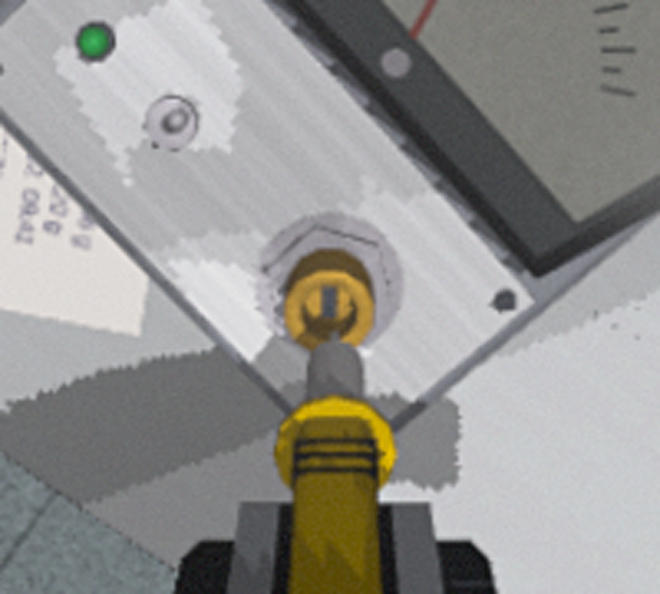

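Wrist view: the shank comes down at crop x≈336, and the bushing and slot sit at x≈330, parallel to the blade. The tool therefore appears about 1 mm off in tool y. I'll enlarge to measure both axes.

Run:
```python
from h import *
p=np.load('w3.npz')['p']
a=cv2.resize(p[212:272,290:354],None,fx=10,fy=10,interpolation=cv2.INTER_LANCZOS4)
a=cv2.convertScaleAbs(a,alpha=1.5)
cv2.imwrite('pics/w3b.png',a[:,:,::-1])
```

```text
(no output)
```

View pics/w3b.png

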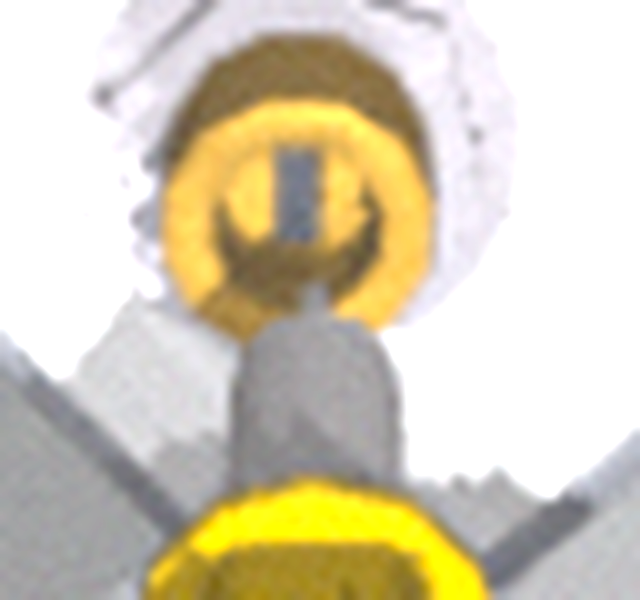

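Run:
```python
from h import *
T=np.load('w3.npz')['T'];o=ctrl.get_obs();R=o['orientation'];e=o['eef_pos']
P=lambda x,y:[290-.45+x/10,212-.45+y/10]
def loc(px,z): return ((wray(px,T,z)-e)@R)[:,:2]*1000
print('blade corner (minus 4.5 in x -> tip)',loc([P(315,283)],e[2]-.0636)-[4.5,0])
print('mouth left/right/top',loc([P(163,215),P(433,215),P(298,97)],.062))
print('slot -x end, face',loc([P(299,240)],.0505),'slot width pts',loc([P(278,190),P(320,190)],.0505))
print('bore left right', loc([P(215,205),P(383,205)],.062))
print('shank edges',loc([P(233,400),P(400,400)],e[2]-.0636+.02))
```

```text
blade corner (minus 4.5 in x -> tip) [[-0.37814986  0.88844654]]
mouth left/right/top [[ 0.93004892 -9.87697603]
 [ 0.91379041  9.18678727]
 [ 9.59480931 -0.3253075 ]]
slot -x end, face [[-4.79142757 -0.34639825]] slot width pts [[-0.90635252 -1.88542173]
 [-0.90903936  1.20867623]]
bore left right [[ 1.66813134 -6.1961344 ]
 [ 1.65796665  5.6520509 ]]
shank edges [[ 3.74954875 -3.94144183]
 [ 3.74112323  5.94583023]]
```

Emit:
drive_tool(deltas=[-1, 0.4, -1.2, 5, 0, 0, 0, -1, 0.4, -1.2, 15, 0, 0, 0, -1, 0.4, -1.2, 19, 0, 0, 0, -1, 0.4, -1.2, 19, 0, 0, 0, -1, 0.4, -1.2, 19, 0, 0, 0])

```text
clock: 7.6
eef_pos: [0.4813, -0.2068, 0.1291]
orientation: [[0.794, 0.607, -0.0], [0.607, -0.794, 0.0], [-0.0, -0.0, -1.0]]
wrist_force: [0.1, 0.3, -0.7]
grip_width: 0.127
```

Run:
```python
from h import *
p,d,T,o=wrist('w4');print(o['eef_pos'],o['wrist_force'])
a=cv2.resize(p[212:272,290:354],None,fx=10,fy=10,interpolation=cv2.INTER_LANCZOS4)
cv2.imwrite('pics/w4.png',cv2.convertScaleAbs(a,alpha=1.5)[:,:,::-1])
```

```text
[ 0.48134805 -0.20680522  0.12905199] [ 0.14872942  0.27541538 -0.69439576]
```

View pics/w4.png

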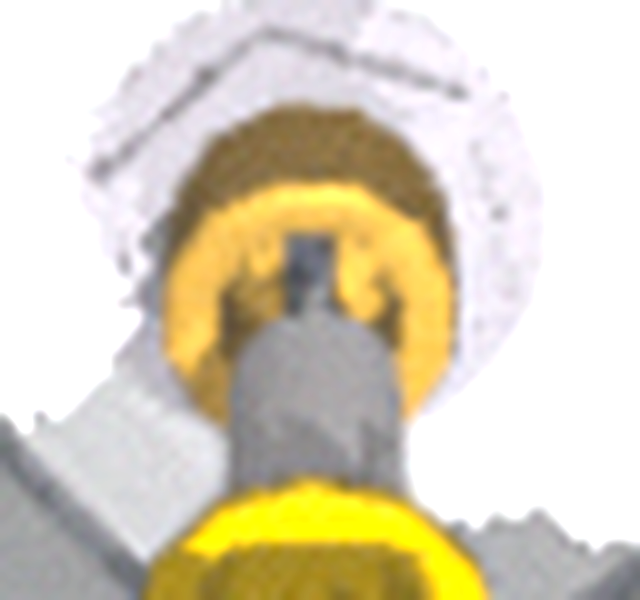

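Run:
```python
from h import *
T=np.load('w4.npz')['T'];o=ctrl.get_obs();R=o['orientation'];e=o['eef_pos']
P=lambda x,y:[290-.45+x/10,212-.45+y/10]
def loc(px,z): return ((wray(px,T,z)-e)@R)[:,:2]*1000
print('shank end front edge (y316)',loc([P(315,316)],e[2]-.0636+.0063)-[4.9,0],'blade corner',loc([P(315,283)],e[2]-.0636)-[4.5,0])
print('mouth',loc([P(163,300),P(455,300),P(309,183)],.062))
print('bore top',loc([P(309,235)],.062))
```

```text
shank end front edge (y316) [[-0.86538908  1.63394203]] blade corner [[-0.45764216  1.63564029]]
mouth [[ 1.616049   -8.33576987]
 [ 1.59392697 10.81596654]
 [ 9.65214116  1.25353488]]
bore top [[6.09726081 1.24786676]]
```

Emit:
drive_tool(deltas=[-1, 0.4, -0.4, 2, 0, 0, 0, -1, 0.4, -0.4, 6, 0, 0, 0, -1, 0.4, -0.4, 9, 0, 0, 0, -1, 0.4, -0.4, 11, 0, 0, 0, -1, 0.4, -0.4, 11, 0, 0, 0])

```text
clock: 8.15
eef_pos: [0.4813, -0.2062, 0.1178]
orientation: [[0.794, 0.607, -0.001], [0.607, -0.794, 0.0], [-0.0, -0.001, -1.0]]
wrist_force: [0.4, -0.4, -0.3]
grip_width: 0.129
```

Emit:
drive_tool(deltas=[-1, 0, 0, 1, 0, 0, 0, -1, 0, 0, 2, 0, 0, 0, -1, 0, 0, 2.5, 0, 0, 0, -1, 0, 0, 2.5, 0, 0, 0])

```text
clock: 8.55
eef_pos: [0.4815, -0.2062, 0.1157]
orientation: [[0.794, 0.607, -0.0], [0.607, -0.794, 0.0], [-0.0, -0.0, -1.0]]
wrist_force: [-0.6, 0.2, -1.4]
grip_width: 0.127
```

Emit:
drive_tool(deltas=[-1, 0, 0, 0.7, 0, 0, 0, -1, 0, 0, 1.4, 0, 0, 0, -1, 0, 0, 1.4, 0, 0, 0])

```text
clock: 8.85
eef_pos: [0.4814, -0.2062, 0.1142]
orientation: [[0.794, 0.607, -0.0], [0.607, -0.794, 0.0], [-0.0, -0.0, -1.0]]
wrist_force: [-0.4, 0.4, -0.6]
grip_width: 0.128
```

Emit:
drive_tool(deltas=[-1, 0, 0, 0.6, 0, 0, 0, -1, 0, 0, 1.2, 0, 0, 0, -1, 0, 0, 1.2, 0, 0, 0])

```text
clock: 9.15
eef_pos: [0.4814, -0.2062, 0.113]
orientation: [[0.794, 0.607, -0.0], [0.607, -0.794, 0.0], [-0.0, -0.0, -1.0]]
wrist_force: [0.8, 0.2, -0.6]
grip_width: 0.125
```

Emit:
drive_tool(deltas=[-1, 0, 0, 0.4, 0, 0, 0, -1, 0, 0, 0.8, 0, 0, 0, -1, 0, 0, 0.8, 0, 0, 0])

```text
clock: 9.45
eef_pos: [0.4815, -0.2063, 0.1123]
orientation: [[0.794, 0.607, -0.0], [0.607, -0.794, 0.0], [-0.0, -0.0, -1.0]]
wrist_force: [0.4, -0.4, -0.2]
grip_width: 0.128
```

Run:
```python
from h import *
p,d,T,o=wrist('w5');print(o['eef_pos'],o['wrist_force'],o['moment'])
a=cv2.resize(p[200:272,290:354],None,fx=6,fy=6,interpolation=cv2.INTER_LANCZOS4)
b=p[:190,230:]; b=cv2.resize(b,None,fx=.95*1,fy=.95)
t,_=ctrl.camera('top');np.savez('t5.npz',p=t)
s,_=ctrl.camera('side');np.savez('s5.npz',p=s)
c=cv2.resize(s[205:265,270:360],(396,264),interpolation=cv2.INTER_CUBIC)
o=np.zeros((600,800,3),np.uint8);o[:a.shape[0],:a.shape[1]]=cv2.convertScaleAbs(a,alpha=1.5);o[:264,400:796]=c;o[270:270+b.shape[0],400:400+b.shape[1]]=b[:,:400]
cv2.imwrite('pics/w5.png',o[:,:,::-1])
```

```text
[ 0.48147801 -0.20625261  0.11227225] [ 0.40360792 -0.36675891 -0.16459504] [-0.0170603  -0.02540797  0.01531631]
```

View pics/w5.png

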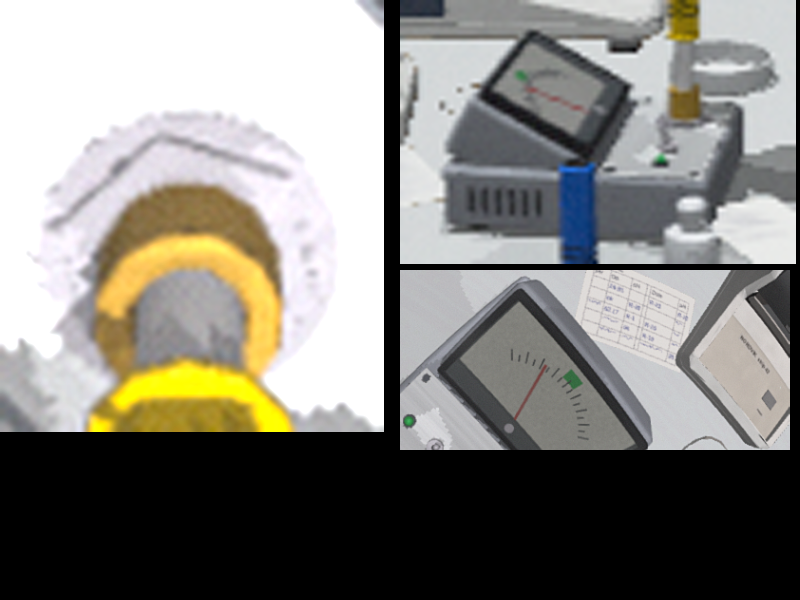

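The blade is down in the bore with no force on it. The meter can be seen in the wrist picture: pointer pivot at inset (509,428), tip at (546,366), green band at (571,379). I'll turn clockwise (+az) in steps and watch the force.

Emit:
drive_tool(deltas=[-1, 0, 0, 0.5, 0, 0, 0.05, -1, 0, 0, 0.5, 0, 0, 0.1, -1, 0, 0, 0.5, 0, 0, 0.15, -1, 0, 0, 0.5, 0, 0, 0.2, -1, 0, 0, 0.5, 0, 0, 0.25, -1, 0, 0, 0.5, 0, 0, 0.25])

```text
clock: 10.2
eef_pos: [0.4815, -0.2063, 0.1118]
orientation: [[0.92, 0.391, 0.0], [0.391, -0.92, -0.0], [0.0, 0.0, -1.0]]
wrist_force: [-0.0, 0.4, -0.2]
grip_width: 0.124
```

Emit:
drive_tool(deltas=[-1, 0, 0, 0, 0, 0, 0.04, -1, 0, 0, 0, 0, 0, 0.08, -1, 0, 0, 0, 0, 0, 0.12, -1, 0, 0, 0, 0, 0, 0.15, -1, 0, 0, 0, 0, 0, 0.15])

```text
clock: 10.7
eef_pos: [0.4815, -0.2063, 0.1118]
orientation: [[0.968, 0.25, -0.0], [0.25, -0.968, -0.0], [-0.0, 0.0, -1.0]]
wrist_force: [-0.2, 0.6, -0.6]
grip_width: 0.127
```

```bash
cat >> h.py <<'E'
def meter(n):
    p,d,T,o=wrist(n);hsv=cv2.cvtColor(p,cv2.COLOR_RGB2HSV)
    # meter plane in world: from amp frame, fit by depth near the dial
    A=np.radians(-10.3);X=np.array([np.cos(A),np.sin(A),0]);Y=np.array([-X[1],X[0],0])
    red=cv2.inRange(hsv,(0,90,50),(8,255,255))|cv2.inRange(hsv,(172,90,50),(180,255,255))
    gr=cv2.inRange(hsv,(45,90,40),(85,255,255))
    cx=ctrl.get_calibration('wrist');f=240/np.tan(np.radians(cx['fov_y'])/2)
    def pts(m):
        k,l,st,ce=cv2.connectedComponentsWithStats(m,connectivity=8);v=[]
        for i in range(1,k):
            if st[i,4]<15: continue
            px=np.argwhere(l==i)[:,::-1].astype(float);q=px-[cx['cx'],cx['cy']];r=np.linalg.norm(q,axis=1)+1e-9
            dd=d[l==i];w=np.c_[q/r[:,None]*np.tan(r/f)[:,None],np.ones(len(q))]*dd[:,None]
            w=w@T[:3,:3].T+T[:3,3]-[.5334,-.188,0]
            w=w[dd>0];a=np.c_[w@X,w@Y,w[:,2]];v.append((st[i,4],ce[i].round(1),a))
        return sorted(v,key=lambda t:-t[0])
    return pts(red),pts(gr),o,p
E
python3 - <<'E'
from h import *
r,g,o,p=meter('w6')
print(o['wrist_force'],o['moment'],o['eef_pos'])
for n,v in(('r',r),('g',g)):
    for s,c,a in v[:4]: print(n,s,c,np.median(a,0).round(4),a.min(0).round(4),a.max(0).round(4))
cv2.imwrite('pics/w6.png',p[:,:,::-1])
E
```

```text
[-0.17954654  0.55806597 -0.55149715] [-0.06139643  0.03332043  0.03823467] [ 0.48150644 -0.20629233  0.11178392]
r 165 [310.4 120.4] [0.0236 0.0102 0.0695] [0.006  0.0029 0.0595] [0.0394 0.0173 0.0794]
r 26 [  1.2 446.4] [-2.6777  1.2624 -0.8011] [-2.7327  1.2509 -0.8212] [-2.6472  1.2752 -0.773 ]
g 194 [344.1  89.8] [0.0458 0.0012 0.0816] [ 0.0428 -0.0035  0.0789] [0.0485 0.006  0.0842]
g 75 [213.8 197.4] [-0.0459  0.0479  0.0463] [-0.0497  0.045   0.0433] [-0.0431  0.0515  0.049 ]
```

```bash
cat >> h.py <<'E'
def ang(r):
    a=r[0][2]; s=np.array([.8585,0,.5128]); u=a@s; v=a[:,1]
    k=cv2.fitLine(np.c_[u,v].astype(np.float32),cv2.DIST_HUBER,0,1e-4,1e-4).ravel()
    k[:2]*=np.sign(k[0]); return -np.arctan2(k[1],k[0]),k
E
python3 - <<'E'
import h; from h import *
z=np.load('w5.npz')
z={k:z[k] for k in z}; T=z['T']
live=h.wrist
print('now',ang(meter('w6b')[0]))
h.wrist=lambda n:(z['p'],z['d'],T,None)
print('w5',ang(meter('x')[0]))
E
```

```text
now (np.float32(-0.345554), array([0.9408879 , 0.338718  , 0.0551821 , 0.00995997], dtype=float32))
w5 (np.float32(-0.34612986), array([0.9406927 , 0.33925974, 0.05586442, 0.01101477], dtype=float32))
```

Emit:
drive_tool(deltas=[-1, 0, 0, 0, 0, 0, 0.05, -1, 0, 0, 0, 0, 0, 0.1, -1, 0, 0, 0, 0, 0, 0.15, -1, 0, 0, 0, 0, 0, 0.2, -1, 0, 0, 0, 0, 0, 0.2])

```text
clock: 11.3
eef_pos: [0.4815, -0.2063, 0.1118]
orientation: [[0.999, 0.053, 0.0], [0.053, -0.999, -0.0], [0.0, 0.0, -1.0]]
wrist_force: [0.1, -1.2, -0.4]
grip_width: 0.13
```

Run:
```python
from h import *
r,g,o,p=meter('w7');print(ang(r),o['wrist_force'],o['moment'])
```

```text
(np.float32(-0.25799754), array([0.96690285, 0.2551449 , 0.05659092, 0.00768249], dtype=float32)) [ 0.05447144 -1.1725998  -0.44067002] [-0.2212957  -0.01414668 -0.00223134]
```

The screw is now turning: the pointer went from -0.346 to -0.258. It needs about 0.43 rad more.

Emit:
drive_tool(deltas=[-1, 0, 0, 0, 0, 0, 0.05, -1, 0, 0, 0, 0, 0, 0.1, -1, 0, 0, 0, 0, 0, 0.15, -1, 0, 0, 0, 0, 0, 0.2, -1, 0, 0, 0, 0, 0, 0.25, -1, 0, 0, 0, 0, 0, 0.3, -1, 0, 0, 0, 0, 0, 0.35, -1, 0, 0, 0, 0, 0, 0.4, -1, 0, 0, 0, 0, 0, 0.42, -1, 0, 0, 0, 0, 0, 0.42])

```text
clock: 12.35
eef_pos: [0.4815, -0.2063, 0.1118]
orientation: [[0.934, -0.358, 0.0], [-0.358, -0.934, -0.0], [0.0, 0.0, -1.0]]
wrist_force: [-0.6, -1.4, -1.1]
grip_width: 0.127
```

Run:
```python
from h import *
r,g,o,p=meter('w8');print(ang(r),o['wrist_force'],o['moment'],o['eef_pos'])
for n,v in(('r',r),('g',g)):
    for s,c,a in v[:3]: print(n,s,c,np.median(a,0).round(4))
cv2.imwrite('pics/w8.png',cv2.resize(p[:300,140:540],(800,600),interpolation=cv2.INTER_CUBIC)[:,:,::-1])
```

```text
(np.float32(-0.0050985357), array([9.9998701e-01, 5.0985138e-03, 5.8127809e-02, 2.1408187e-04],
      dtype=float32)) [-0.60844678 -1.43452493 -1.0942246 ] [-0.52820883  0.11082176  0.08763805] [ 0.4814992  -0.20634316  0.11180877]
r 151 [246.  147.6] [0.0262 0.0002 0.0709]
g 189 [234.9 112.2] [ 0.046  -0.0001  0.0816]
g 64 [212.1 263.2] [-0.0457  0.0479  0.0462]
```

View pics/w8.png

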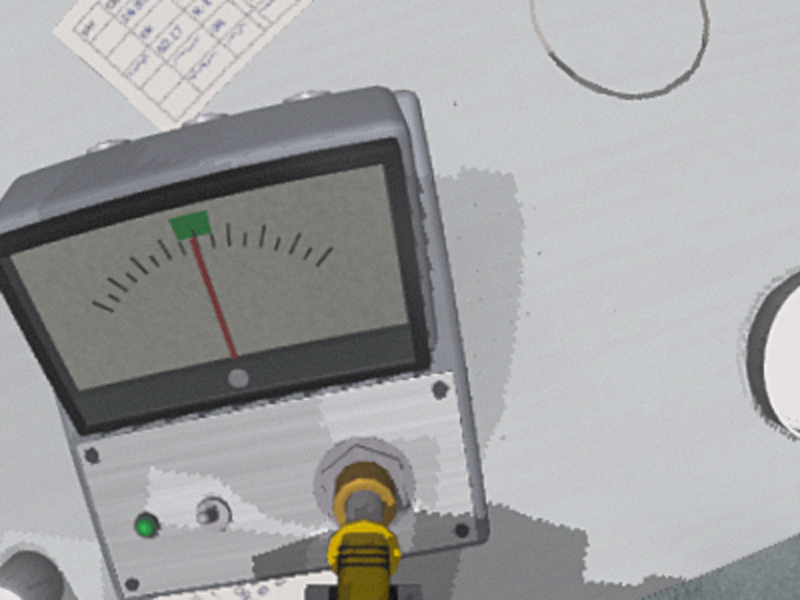

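The pointer tip at (193,238) sits under the green mark at (190,222), reading about -0.005 rad. I'll back off within the slot slack, which also restores the yaw needed at the stand, and then lift out.

Emit:
drive_tool(deltas=[-1, 0, 0, 0, 0, 0, -0.06, -1, 0, 0, 0, 0, 0, -0.12, -1, 0, 0, 0, 0, 0, -0.12, -1, 0, 0, -5, 0, 0, -0.12, -1, 0, 0, -20, 0, 0, -0.12, -1, 0, 0, -50, 0, 0, -0.12, -1, 0, 0, -85, 0, 0, -0.12, -1, 0, 0, -97, 0, 0, -0.12, -1, 0, 0, -97, 0, 0, -0.12, -1, 0, 0, -97, 0, 0, -0.12])

```text
clock: 13.4
eef_pos: [0.4811, -0.206, 0.2082]
orientation: [[0.969, -0.245, -0.0], [-0.245, -0.969, 0.0], [-0.001, -0.0, -1.0]]
wrist_force: [0.2, -0.8, -1.0]
grip_width: 0.125
```

Run:
```python
from h import *
r,g,o,p=meter('w9');print(ang(r),o['wrist_force'])
R,e=o['orientation'],o['eef_pos'];print(e,R[:,0])
print('to pick pose, tool mm',(np.array([.5543,.144,.2087])-e)@R*1000,'yaw err',np.arctan2(R[1,0],R[0,0])-np.arctan2(-.242,.97))
```

```text
(np.float32(-0.007235457), array([9.9997383e-01, 7.2353939e-03, 6.0515046e-02, 7.7511184e-04],
      dtype=float32)) [ 0.16815803 -0.84043744 -0.99530034]
[ 0.48111001 -0.20600329  0.20818794] [ 9.69486992e-01 -2.45142174e-01 -5.35297263e-04]
to pick pose, tool mm [ -14.84410307 -357.26574246   -0.42843471] yaw err -0.0031729124901656303
```

The pointer is still in the band. Returning above the left-hand hole.

Emit:
drive_tool(deltas=[-1, -15, -357, -1, 0, 0, -0.003, -1, -15, -357, -1, 0, 0, -0.003, -1, -15, -357, -1, 0, 0, -0.003, -1, -15, -357, -1, 0, 0, -0.003, -1, -15, -357, -1, 0, 0, -0.003, -1, -15, -357, -1, 0, 0, -0.003, -1, -15, -357, -1, 0, 0, -0.003, -1, -15, -357, -1, 0, 0, -0.003, -1, -15, -357, -1, 0, 0, -0.003, -1, -15, -357, -1, 0, 0, -0.003, -1, -15, -357, -1, 0, 0, -0.003, -1, -15, -357, -1, 0, 0, -0.003, -1, -15, -357, -1, 0, 0, -0.003])

```text
clock: 14.75
eef_pos: [0.5543, 0.1426, 0.2099]
orientation: [[0.97, -0.243, 0.0], [-0.243, -0.97, -0.0], [0.0, 0.0, -1.0]]
wrist_force: [-0.9, -0.5, -0.6]
grip_width: 0.125
```

Run:
```python
from h import *
o=ctrl.get_obs();R,e=o['orientation'],o['eef_pos'];print(e,R[:,0])
print((np.array([.5542,.144,.0686])-e)@R*1000)
```

```text
[0.55433713 0.14259216 0.20988044] [ 9.69986925e-01 -2.43157069e-01  7.60494517e-05]
[ -0.48608308  -1.33236566 141.28040114]
```

Emit:
drive_tool(deltas=[-1, -0.4, -1.3, 10, 0, 0, 0, -1, -0.4, -1.3, 45, 0, 0, 0, -1, -0.4, -1.3, 80, 0, 0, 0, -1, -0.4, -1.3, 87, 0, 0, 0, -1, -0.4, -1.3, 87, 0, 0, 0, -1, -0.4, -1.3, 92, 0, 0, 0, -1, -0.4, -1.3, 98, 0, 0, 0, -1, -0.4, -1.3, 104, 0, 0, 0, -1, -0.4, -1.3, 104, 0, 0, 0])

```text
clock: 15.65
eef_pos: [0.554, 0.1449, 0.1055]
orientation: [[0.97, -0.242, -0.0], [-0.242, -0.97, -0.0], [-0.0, 0.0, -1.0]]
wrist_force: [0.3, 0.1, -0.4]
grip_width: 0.126
```

The tip is 8 mm inside the hole with no force. Continuing down with a slight y correction.

Emit:
drive_tool(deltas=[-1, 0, 0.6, 5, 0, 0, 0, -1, 0, 0.6, 12, 0, 0, 0, -1, 0, 0.6, 20, 0, 0, 0, -1, 0, 0.6, 28, 0, 0, 0, -1, 0, 0.6, 34, 0, 0, 0, -1, 0, 0.6, 36, 0, 0, 0, -1, 0, 0.6, 36, 0, 0, 0])

```text
clock: 16.35
eef_pos: [0.5539, 0.1443, 0.0694]
orientation: [[0.97, -0.242, -0.001], [-0.242, -0.97, -0.0], [-0.001, 0.0, -1.0]]
wrist_force: [0.2, -0.3, 0.1]
grip_width: 0.129
```

Nearly seated, with about 0.8 mm to go and no force. I'll open so it drops home, then rise and back off.

Emit:
drive_tool(deltas=[-1, 0, 0, 0.5, 0, 0, 0, -0.6, 0, 0, 0.5, 0, 0, 0, -0.2, 0, 0, 0.5, 0, 0, 0, 0.3, 0, 0, 0.5, 0, 0, 0, 0.6, 0, 0, 0.5, 0, 0, 0, 0.6, 0, 0, 0.5, 0, 0, 0, 0.6, 0, 0, 0.5, 0, 0, 0, 0.6, 0, 0, -20, 0, 0, 0, 0.6, 0, 0, -50, 0, 0, 0, 0.6, 0, 0, -92, 0, 0, 0, 0.6, -50, 0, -92, 0, 0, 0, 0.6, -83, 0, -92, 0, 0, 0, 0.6, -83, 0, -92, 0, 0, 0, 0.6, -83, 0, -92, 0, 0, 0])

```text
clock: 17.75
eef_pos: [0.4734, 0.1647, 0.1622]
orientation: [[0.971, -0.241, 0.001], [-0.241, -0.971, 0.0], [0.001, -0.0, -1.0]]
wrist_force: [0.5, -0.5, -0.8]
grip_width: 0.8
```

Run:
```python
from h import *
p,d,T,o=wrist('w10');print(o['clock'],o['eef_pos'],o['wrist_force'],o['grip_width'])
c=ctrl.get_calibration('wrist');f=240/np.tan(np.radians(c['fov_y'])/2)
vv,uu=np.mgrid[:480,:640];x=uu-c['cx'];y=vv-c['cy'];r=np.hypot(x,y)+1e-9
k=np.stack([x/r*np.tan(r/f),y/r*np.tan(r/f),np.ones_like(r)],-1)*d[...,None];W=k@T[:3,:3].T+T[:3,3]
m=(np.hypot(W[...,0]-.554,W[...,1]-.1426)<.006)&(d>0)&(W[...,2]>.09)
print('handle top z',np.median(W[m][:,2]),np.percentile(W[m][:,2],95),W[m].mean(0))
s,_=ctrl.camera('side');t,_=ctrl.camera('top')
a=cv2.resize(p[40:190,220:420],(400,300),interpolation=cv2.INTER_CUBIC);b=cv2.resize(s[220:340,240:400],(400,300),interpolation=cv2.INTER_CUBIC);e=cv2.resize(t[200:300,190:420],(690,300),interpolation=cv2.INTER_CUBIC)
im=np.zeros((600,800,3),np.uint8);im[:300,:400]=a;im[:300,400:]=b;im[300:,:690]=e
cv2.imwrite('pics/w10.png',im[:,:,::-1])
```

```text
17.75 [0.47336744 0.16466161 0.16219749] [ 0.45942779 -0.47762738 -0.77024929] 0.8003392016408993
handle top z 0.118328176231546 0.11951503369917753 [0.55408843 0.14278926 0.11806763]
```

View pics/w10.png

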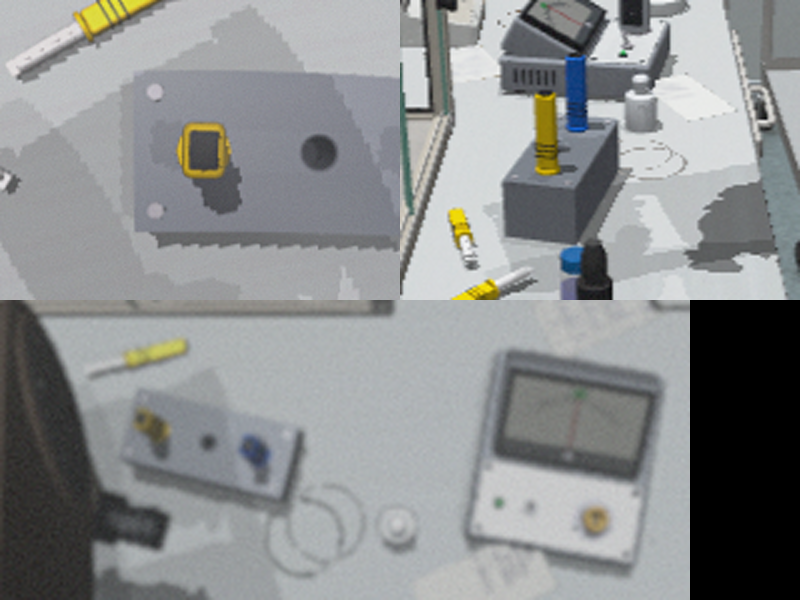

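The yellow tool is upright with its flange on the stand (top at z≈0.118; about 0.119 expected when seated). The blue tool and the weight are in place, and the pointer is at the green mark. Handing in.

```bash
python3 -c "
from rig import ctrl
print(ctrl.job_done(), ctrl.get_obs()['clock'])"
```

```text
the job is handed in; nothing more can be done
the job is handed in; nothing more can be done
```

The job is handed in at about 18 s of the 72 s allowed; no verdict is given on handing in. I took the yellow tool from the left hole, set its blade in the trimmer slot and turned the screw clockwise until the pointer reached the green band. The tool is back in the same hole.

**Last checks:**
- **Pointer:** it read -0.007 rad after the blade was lifted out, and still sat at the green mark in the final top picture.
- **Tool:** it stands upright with its flange on the stand. Its top measured z ≈ 0.118 m, where a fully seated tool would be about 0.119 m.
- **Forces:** the wrist force stayed under about 2 N in every reading while the blade was in the trimmer. I read it only at the end of each move, so a brief peak between readings would not show.
- **Surroundings:** the blue tool and the weight look unmoved in the final pictures. I did not check the vial and the jar cap afterwards, but the arm never reached down near either of them.

**Disagreements:**
- **Camera offset:** the wrist camera showed the tool about 1 mm off the reported gripper position. I used the position relative to the bushing instead.
- **Slot play:** the first 0.4 rad of turning did not move the pointer.
- **Small yellow tools:** the two loose ones on the bench appeared to lie differently in the last picture. The arm never went low near them, and I did not look into it.

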